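# Fold the leaf down and close the toolbox

### The job

Close up the blue toolbox: first fold the upright yellow leaf all the way down into the box with your fingertips, then reach behind the open lid, swing it over and press it fully shut. Only push, gently, with the fingers: do not grip or pinch anything, and leave the mug, the tape measure and the jar where they stand. Finish with the hand clear of the box.

Things in the scene. Friction and masses are not known exactly. Their poses are not given: they have to be found in the camera images.
- toolbox: Blue steel toolbox, fixed on a wooden board 12 to 45 mm thick (180x190 mm): 160 mm deep (its x), 180 mm wide (its y), 70 mm high, walls 4 mm; wire handles at the ends reach 104 mm from the centre. Origin: centre of its underside, on the board; z up. Its front, with two catches, faces its own -x, to the robot; the lid is hinged on its back (+x) rim. A 46 mm high partition crosses it at its x = -13 mm.
- flap (a joint): Angle of the yellow plastic leaf, rad: 0 = folded flat, resting on a rubber strip (springy: pressed harder it gives about 4 mm), 1.57 = upright. Hinged just inside the front wall, it folds away from the robot and down over a small bay in the front middle of the box. Its hinge is a little stiff (0.05 N m, about 1 N at the free edge): it stays where it is left. While it stands the lid cannot close.
- flap_hinge (a point): Middle of the leaf's hinge line, which runs along the toolbox's y, 69 mm in front of the toolbox's centre and 54 mm above its underside. The leaf is 100 mm wide, 66 mm from hinge to free edge, 3 mm thick with a 6 mm round bead on its free edge.
- flap_edge (a point): Middle of the leaf's free edge (on the bead), 66 mm from its hinge line. When folded flat it lies 54 mm above the underside of the box, 16 mm below the rim of the box.
- lid (a joint): Angle of the blue lid, rad: 0 = shut, 1.57 = standing upright, up to 1.85 = leaning back away from the robot; it starts between 1.6 and 1.8. Its hinge is stiff (0.4 N m, about 2.5 N at the front edge): the lid stays where it is left, does not fall, and must be pushed all the way to 0, where it meets a rubber strip (it gives about 4 mm).
- lid_hinge (a point): Middle of the lid's hinge line, which runs along the toolbox's y at its back rim, 80 mm behind the toolbox's centre and 71 mm above its underside.
- lid_edge (a point): Middle of the lid's front edge on its outer face, 164 mm from the hinge line. The lid is a plate 188 mm wide and 4 mm thick with a 14 mm skirt round the front and sides on its inner face; open, its outer face looks to the back. When shut its top lies 75 mm above the underside of the box.
- mug: White mug, 78 mm across, 97 mm high, with a handle; loose, standing to the left of the box. Origin: centre of its underside. Not to be disturbed.
- tape: Yellow and black tape measure, 62x81x33 mm, loose, lying to the right of the box. Origin: centre of its underside. Not to be disturbed.
- jar: Clear glass jar with a white cap, 64 mm across, 97 mm high, loose, standing to the right of the box. Origin: centre of its underside. Not to be disturbed.

How it is judged:
On the way, in this order (a step that is already met when the one before it is completed fails the run):
1. the yellow leaf is folded down flat while the lid still stands open (value of joint flap below 0.1 rad and value of joint lid above 1.2 rad), for 0.2 s.
2. the lid is swung fully shut over it (value of joint lid below 0.06 rad and value of joint flap below 0.1 rad), for 0.2 s.
At the end, for the whole second after the job is handed in: The leaf lies folded flat (within 0.1 rad of its stop, about 6 mm at its edge), the lid is shut over it (within 0.06 rad, about 10 mm at its front edge) and at rest, and the mug, tape measure and jar are within 30 mm of where they stood (all of step 2 and velocity of joint lid between -0.05 and 0.05 rad/s and distance of each of mug, tape, jar from where it was at the start of the episode below 0.03 m); the robot touches nothing.
It fails at once if the lid is swung over while the leaf is still standing (value of joint lid below 1.2 rad and value of joint flap above 0.2 rad).
It fails at once if the toolbox, its lid or its leaf is gripped or shoved hard (more than 35 N between the fingers and it) (contact force between the fingers and toolbox above 35 N).
It fails at once if the mug is picked up or pushed away (more than 40 mm) (distance of mug from where it was at the start of the episode above 0.04 m).
It fails at once if the tape measure is picked up or pushed away (more than 40 mm) (distance of tape from where it was at the start of the episode above 0.04 m).
It fails at once if the jar is picked up or pushed away (more than 40 mm) (distance of jar from where it was at the start of the episode above 0.04 m).
It also fails if it takes over 53 s, if anything falls off the work surface, if the arm or the gripper's body presses on something with over 40 N, if the wrist force passes 120 N, or if a joint passes its speed limit or range.

### The arm

A 7-joint arm with a two-finger parallel gripper is mounted at the origin on a cart in front of the work surface, level with it; the furniture and walls round the work are solid. World frame = base frame: x ahead of the robot, y to its left, z up, the work surface at z = 0. Lengths are in m, angles in rad, forces in N, time in s.
With the tool pointing down it reaches from about 0.4 to 0.85 m from the base axis. Payload 10.4 kg.
Tool frame: the origin (TCP) lies at the very end of the fingers, on their centre line; the grasp point (between the pads) lies 19 mm behind it (arm.tcp_to_grasp is the distance from the TCP to the grasp point, in m); z points along the fingers, y is the direction in which the jaws open and shut (so a half turn about z gives the same grasp; the last joint's range is limited). The gripper opens to 85 mm and grips with 20 to 120 N. Pads are 22 mm wide; open, the fingers measure 114 mm over their backs; the gripper's body (76 mm by 85 mm) begins 54 mm behind the grasp point. The pads swing forward as they close: fully open they stand 13 mm farther back than shut.
Start: joints at [1.081, 0.332, -0.065, 1.46, 0.022, 1.35, -0.088], TCP at [0.281, -0.558, 0.231] pointing down, gripper open.
Joint ranges: [-2.6, 2.6], [-0.5, 2.12], [-1.47, 1.34], [0.16, 2.42], [-1.27, 4.41], [0.06, 2.06], [-2.6, 2.6]. Speed limits (rad/s): [2.22, 2.22, 2.79, 2.79, 3.14, 3.14, 3.14].

### API

Orientations are given as a unit quaternion [w, x, y, z].
In Python, from rig import arm gives the robot as it stands. The module is installed in compiled form; this text tells all that it offers.
- The arm moves only by the tool jog_arm, never from a script. Its argument "plan" is a list of rows, each an object of numbers: "x", "y", "z": the shift along the tool's x, y, z normalised to -1 to 1, where 1 is 600 mm; "turn": the turn about the tool's z normalised to -1 to 1, where 1 is 2 pi rad. A call has exactly 8 rows; each row is the pose to reach, as a shift and turn from the pose measured when the call began, along the tool's axes at that moment, turning the shorter way round; what a row does not reach only later rows make up. A row lasts 1/12 s, in which the tool goes at most 41.7 mm and 7.16 degrees, less where a joint would pass 70% of its speed; a pose out of reach is approached as far as the arm can. A call with a number of a shift or a turn outside -1 to 1 is refused whole. A call with a gripper value outside its range is refused whole. "claw" is the closure, from -1 (fully open) to 1 (shut), set as the call begins (left out, the last holds). The fingers move at their own pace and stop on an object; "grip_force" is the grip in N (left out, the last holds). Time passes only in rows, so rows that repeat a pose let the fingers close, or fill a call up. It gives the time, the measured TCP pose, the force and the opening at its end, in the units of the state.
- arm.read_state(): the state, without advancing time (a new reading comes with each control period).
- arm.capture(name): name is "scene" or "side" or "wrist"; returns a dict with "color" (384x512x3 uint8, red, green, blue), "intrinsics" (3x3 intrinsics, pixels), "view" (4x4, takes a point from world to camera coordinates). Camera axes: x right, y up, looking along -z (the intrinsics and any distortion apply to the point x, -y, -z); pixel columns grow to the right and rows downward; lengths in m; the calibration is good to about 2 mm. A picture is of the moment at which its call begins. There is no depth.
- arm.finish_job(): hands the job in, once; it reports no verdict.
The state is a dict: "t": time; "joints": joint angles; "joint_vel": joint speeds; "joint_efforts": joint torques, N m; "tcp_pos": TCP position; "ee_rot": TCP orientation; "force": force on the tool from outside, world axes, zero at the start; "moment": the same for the moment, N m; "gripper_width": finger opening in m.
Only numpy, scipy, OpenCV 4.12 (cv2) and the standard library are available. Lean on these libraries where they do the work, as an engineer would, in place of code of your own. Each camera call takes 0.05 s, during which the arm holds its last target. There are 200 camera calls.

## Working session

There is one attempt and no reset: what is moved stays moved. The work goes in short steps, Python scripts to look and compute and a tool call to move; the robot and the scene stay as the last step left them, time stands still between calls to the robot, and variables do not carry over. Pictures are saved under pics/ and viewed, about 8 in all and at most 12, crops included, and the job is handed in when it is done.

Besides the shell and the picture viewer there is one more tool, called after "Emit:" by a JSON object that holds its "op" and its "data". jog_arm: Moves the arm, as the interface text tells. Scaled input: -1 to 1 covers 600 mm each way for a shift and 2 pi rad each way for a turn. Its arguments: {"type":"object","properties":{"plan":{"type":"array","items":{"type":"object","properties":{"x":{"type":"number","minimum":-1,"maximum":1},"y":{"type":"number","minimum":-1,"maximum":1},"z":{"type":"number","minimum":-1,"maximum":1},"turn":{"type":"number","minimum":-1,"maximum":1}}}},"claw":{"type":"number"},"grip_force":{"type":"number"}},"required":["plan"]}

```bash
mkdir -p pics; cat > h.py <<'E'
import numpy as np, cv2
from rig import arm
def shot(n,f):
    c=arm.capture(n); cv2.imwrite('pics/'+f+'.png',cv2.cvtColor(c['color'],cv2.COLOR_RGB2BGR))
    np.savez('pics/'+f+'.npz',K=c['intrinsics'],V=c['view']); return c
def ray(f,u,v):
    d=np.load('pics/'+f+'.npz');K,V=d['K'],d['V']
    r=np.linalg.inv(K)@[u,v,1]; r=V[:3,:3].T@np.array([r[0],-r[1],-r[2]])
    return -V[:3,:3].T@V[:3,3], r/np.linalg.norm(r)
def plane(f,u,v,z):
    o,r=ray(f,u,v); return o+r*(z-o[2])/r[2]
def tri(*obs):
    A=np.zeros((3,3));b=np.zeros(3)
    for f,u,v in obs:
        o,r=ray(f,u,v);P=np.eye(3)-np.outer(r,r);A+=P;b+=P@o
    p=np.linalg.solve(A,b); return p
def proj(f,p):
    d=np.load('pics/'+f+'.npz');q=d['V']@np.append(p,1);q=d['K']@[q[0],-q[1],-q[2]];return q[:2]/q[2]
E
python3 - <<'E'
from h import *
a=shot('scene','s0');b=shot('side','d0')
cv2.imwrite('pics/a.png',cv2.resize(cv2.imread('pics/s0.png'),(768,576)));cv2.imwrite('pics/b.png',cv2.resize(cv2.imread('pics/d0.png'),(768,576)))
for f in('s0','d0'):print(ray(f,256,192))
print(arm.read_state())
E
```

```text
(array([-0.48509352, -0.89693632,  0.74114655]), array([ 0.72493324,  0.49726679, -0.47665242]))
(array([-0.05402661, -1.17987216,  0.5275729 ]), array([ 0.46795702,  0.79611721, -0.38368426]))
{'t': 0.1, 'joints': array([ 1.08139934,  0.33283407, -0.06468654,  1.46086152,  0.02160121,
        1.34989244, -0.0885015 ]), 'joint_vel': array([ 0.00035812, -0.00337117,  0.00095199, -0.00167615,  0.00038443,
        0.00100648,  0.00139588]), 'joint_efforts': array([ 1.30223278e-03, -6.26749349e+01,  4.94164356e-02, -3.92428207e+01,
        1.64727552e-02,  6.94282426e-03, -1.38901319e-05]), 'tcp_pos': array([ 0.28110614, -0.55783897,  0.2305776 ]), 'ee_rot': array([-6.24264860e-04,  9.72885171e-01,  2.31287746e-01, -1.81123846e-04]), 'force': array([-0.33594253,  1.14176974, -0.18636675]), 'moment': array([-0.01778719,  0.00807399, -0.0036775 ]), 'gripper_width': 0.0856308963505346}
```

View pics/a.png

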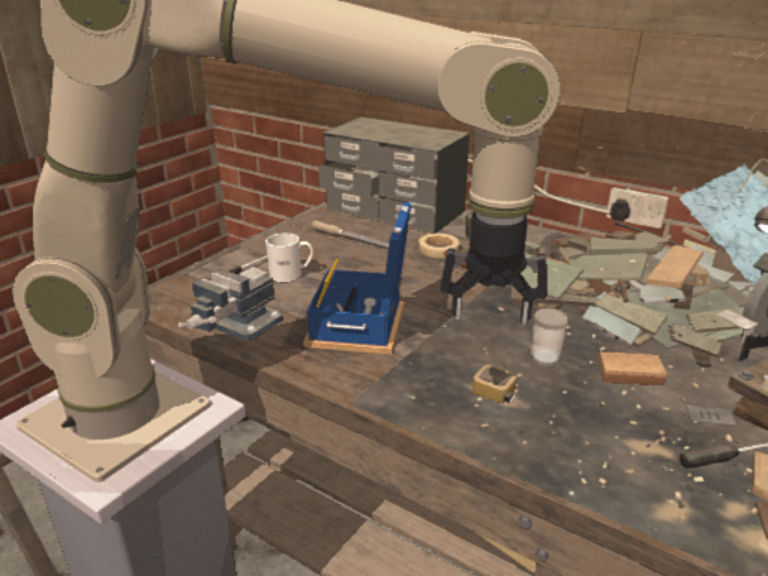

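View pics/b.png

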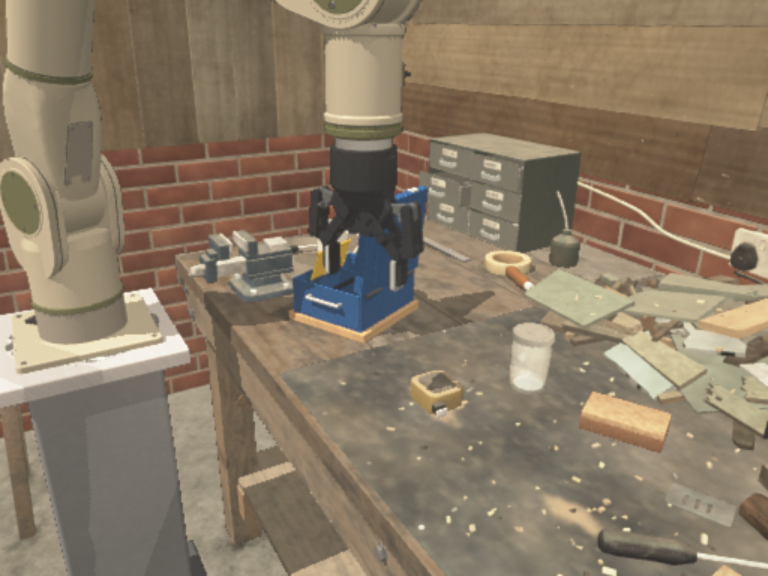

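```bash
python3 - <<'E'
from h import *
s=1/1.5
# board corners in the side view, top plane unknown ~0.03
for z in(0,.03):
  print('side board FR,RB',plane('d0',294*s,316*s,z),plane('d0',366*s,333*s,z),plane('d0',417*s,300*s,z))
  print('scene',plane('s0',309*s,342*s,z),plane('s0',391*s,350*s,z),plane('s0',404*s,303*s,z))
print('board right-front? tri',tri(('s0',309*s,340*s),('d0',294*s,315*s)),tri(('s0',391*s,345*s),('d0',366*s,333*s)))
for n,p in dict(mug=(285,278),jar=(547,357),tape=(495,392)).items():print(n,plane('s0',p[0]*s,p[1]*s,0))
a=cv2.imread('pics/s0.png')[125:245,180:310];b=cv2.imread('pics/d0.png')[115:235,180:310]
cv2.imwrite('pics/c.png',np.vstack([cv2.resize(x,None,fx=3,fy=2.5*1,interpolation=2) if 0 else cv2.resize(x,(650,300*1),interpolation=2) for x in(a,b)]) if 0 else cv2.resize(np.hstack([a,b]),None,fx=3,fy=3,interpolation=2))
E
```

```text
side board FR,RB [ 0.36394748 -0.12315604  0.        ] [ 0.45117831 -0.25635733  0.        ] [ 0.61667353 -0.1744065   0.        ]
scene [ 0.36587405 -0.12739904  0.        ] [ 0.43526849 -0.28209039  0.        ] [ 0.60886043 -0.20095956  0.        ]
side board FR,RB [ 0.34017973 -0.18324534  0.03      ] [ 0.42245025 -0.30887224  0.03      ] [ 0.57853471 -0.23158148  0.03      ]
scene [ 0.33142874 -0.15854823  0.03      ] [ 0.39801424 -0.30697801  0.03      ] [ 0.56457956 -0.22913119  0.03      ]
board right-front? tri [ 0.36124669 -0.13161112  0.00743947] [ 0.43680776 -0.28132174  0.01274265]
mug [ 5.50208409e-01  1.02553374e-01 -1.11022302e-16]
jar [ 0.58661796 -0.54981194  0.        ]
tape [ 0.42765691 -0.51478129  0.        ]
```

View pics/c.png

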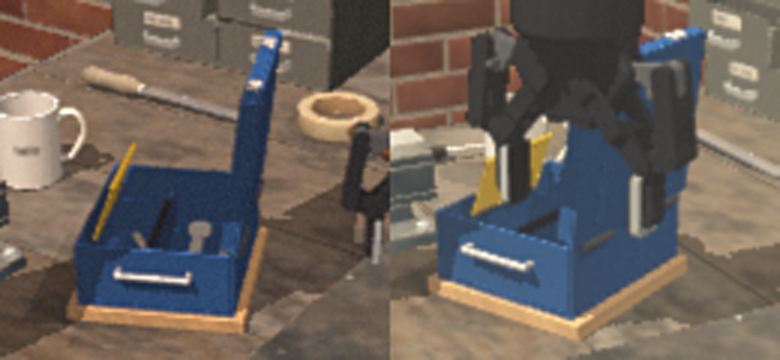

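Emit:
{"op": "jog_arm", "data": {"plan": [{"z": -0.06}, {"z": -0.12}, {"x": 0.04, "y": -0.055, "z": -0.167}, {"x": 0.08, "y": -0.11, "z": -0.167}, {"x": 0.12, "y": -0.165, "z": -0.167}, {"x": 0.16, "y": -0.22, "z": -0.167}, {"x": 0.2, "y": -0.275, "z": -0.167}, {"x": 0.24, "y": -0.33, "z": -0.167}], "claw": 1, "grip_force": 20}}

```text
invalid input at $.plan[0]: expected keys x, y, z, turn
```

Emit:
{"op": "jog_arm", "data": {"plan": [{"x": 0.04, "y": -0.055}, {"x": 0.08, "y": -0.11}, {"x": 0.12, "y": -0.165}, {"x": 0.16, "y": -0.22}, {"x": 0.2, "y": -0.275}, {"x": 0.24, "y": -0.33}, {"x": 0.28, "y": -0.385}, {"x": 0.28, "y": -0.385}]}}

```text
invalid input at $.plan[0]: expected keys x, y, z, turn
```

```bash
python3 - <<'E'
from h import *
for n,f in(('scene','s1'),('side','d1'),('wrist','w1')):shot(n,f)
s=arm.read_state();print(s['t'],s['tcp_pos'],s['ee_rot'],s['gripper_width'])
a=cv2.imread('pics/s1.png')[125:245,195:295];b=cv2.imread('pics/d1.png')[115:235,185:285]
cv2.imwrite('pics/e.png',cv2.resize(np.hstack([a,b]),None,fx=4,fy=4,interpolation=2))
E
```

```text
0.25 [ 0.28121658 -0.55797671  0.2309579 ] [-3.06264738e-04  9.72878715e-01  2.31315601e-01 -7.48155964e-05] 0.08559834661993124
```

View pics/e.png

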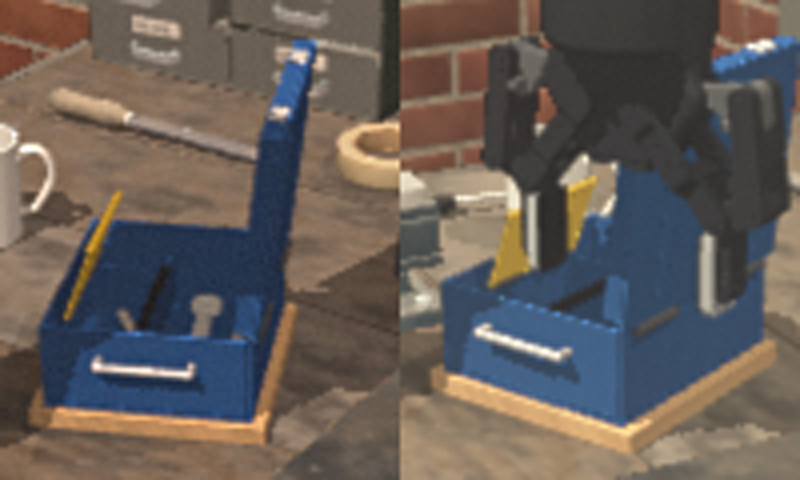

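View pics/w1.png

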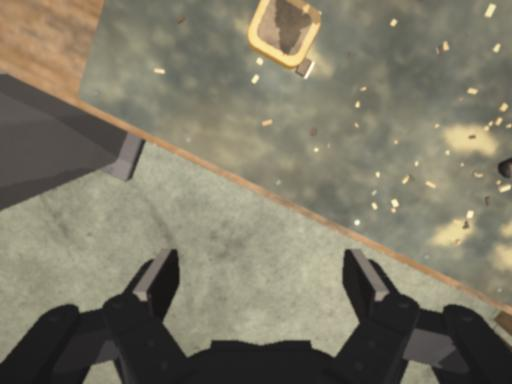

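Emit:
{"op": "jog_arm", "data": {"plan": [{"x": 0, "y": 0, "z": -0.06, "turn": 0}, {"x": 0, "y": 0, "z": -0.12, "turn": 0}, {"x": 0.04, "y": -0.055, "z": -0.167, "turn": 0}, {"x": 0.08, "y": -0.11, "z": -0.167, "turn": 0}, {"x": 0.12, "y": -0.165, "z": -0.167, "turn": 0}, {"x": 0.16, "y": -0.22, "z": -0.167, "turn": 0}, {"x": 0.2, "y": -0.275, "z": -0.167, "turn": 0}, {"x": 0.24, "y": -0.33, "z": -0.167, "turn": 0}], "claw": 1, "grip_force": 20}}

```text
t: 0.92
tcp_pos: [0.3202, -0.3168, 0.3312]
ee_rot: [-0.0, 0.973, 0.231, -0.0]
force: [1.5, 0.0, 0.5]
gripper_width: -0.0
```

Emit:
{"op": "jog_arm", "data": {"plan": [{"x": 0.04, "y": -0.055, "z": 0, "turn": 0}, {"x": 0.08, "y": -0.11, "z": 0, "turn": 0}, {"x": 0.12, "y": -0.165, "z": 0, "turn": 0}, {"x": 0.16, "y": -0.22, "z": 0, "turn": 0}, {"x": 0.2, "y": -0.275, "z": 0, "turn": 0}, {"x": 0.24, "y": -0.33, "z": 0, "turn": 0}, {"x": 0.28, "y": -0.385, "z": 0, "turn": 0}, {"x": 0.28, "y": -0.385, "z": 0, "turn": 0}]}}

```text
t: 1.58
tcp_pos: [0.3671, -0.0276, 0.3318]
ee_rot: [0.001, 0.972, 0.236, 0.001]
force: [-0.2, 0.6, -0.5]
gripper_width: -0.0002
```

```bash
python3 - <<'E'
from h import *
for n,f in(('scene','s1'),('side','d1'),('wrist','w1')):shot(n,f)
s=arm.read_state();print(s['t'],s['tcp_pos'],s['ee_rot'],s['gripper_width'])
a=cv2.imread('pics/s1.png')[125:245,195:295];b=cv2.imread('pics/d1.png')[115:235,185:285]
cv2.imwrite('pics/g.png',cv2.resize(np.hstack([a,b]),None,fx=4,fy=4,interpolation=2))
E
```

```text
1.7333 [ 0.36619    -0.03507475  0.33126312] [ 3.41929448e-04  9.72834127e-01  2.31502923e-01 -2.01343276e-04] 5.650290590864186e-05
```

View pics/g.png

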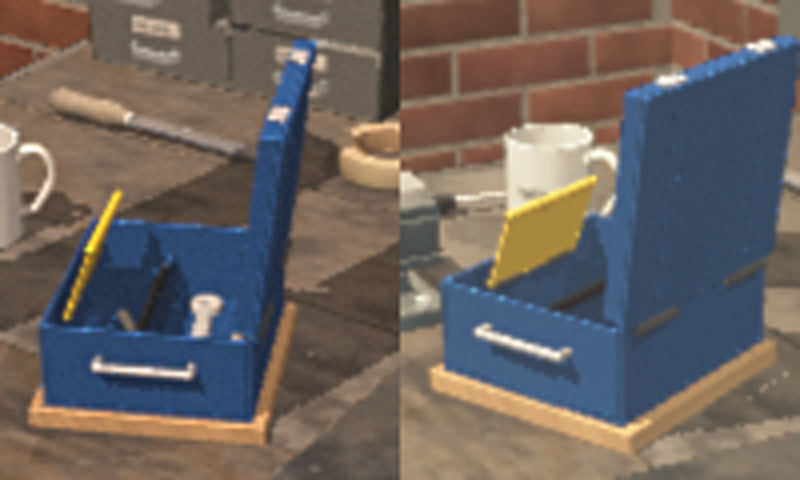

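```bash
cat >> h.py <<'E'
def S(u,v):return ('s1',195+u/4-.4,125+v/4-.4)
def D(u,v):return ('d1',185+(u-400)/4-.4,115+v/4-.4)
E
python3 - <<'E'
from h import *
P=dict(rimFR=((41,328),(444,281)),rimBR=((253,344),(621,330)),botFR=((45,405),(446,370)),botBR=((252,421),(626,425)),
bdFR=((31,402),(431,367)),bdBR=((268,430),(632,432)),bdBL=((296,303),(776,341)),hL=((95,366),(478,330)),hR=((193,376),(568,357)))
for n,(a,b) in P.items():
  p=tri(S(*a),D(*b));print(n,p.round(4),[(proj(o[0],p)-o[1:]).round(1) for o in(S(*a),D(*b))])
for z in(.015,.02,.025,.03):
  print(z,[plane(*D(*q),z)[:2].round(4) for q in((431,367),(632,432),(776,341))],[plane(*S(*q),z)[:2].round(4) for q in((31,402),(268,430),(296,303))])
E
```

```text
rimFR [ 0.3611 -0.1337  0.083 ] [array([ 0.2, -0.8]), array([-0.3,  0.8])]
rimBR [ 0.425  -0.2795  0.0866] [array([ 0.2, -0.9]), array([-0.4,  0.9])]
botFR [ 0.3602 -0.133   0.0147] [array([ 0.1, -0.5]), array([-0.2,  0.5])]
botBR [ 0.4319 -0.2737  0.0136] [array([ 0.1, -0.7]), array([-0.3,  0.7])]
bdFR [ 0.3522 -0.1259  0.0174] [array([ 0., -0.]), array([-0.,  0.])]
bdBR [ 0.426  -0.2921  0.0169] [array([ 0.2, -1. ]), array([-0.4,  1.1])]
bdBL [ 0.5973 -0.2056  0.015 ] [array([ 0.1, -0.5]), array([-0.2,  0.5])]
hL [ 0.3671 -0.1784  0.0616] [array([ 0.1, -0.6]), array([-0.2,  0.6])]
hR [ 0.4057 -0.2393  0.0555] [array([ 0.2, -0.9]), array([-0.4,  0.9])]
0.015 [array([ 0.3543, -0.1206]), array([ 0.4318, -0.2839]), array([ 0.5998, -0.2029])] [array([ 0.3548, -0.1235]), array([ 0.4236, -0.2932]), array([ 0.5946, -0.207 ])]
0.02 [array([ 0.3503, -0.1309]), array([ 0.4271, -0.2927]), array([ 0.5934, -0.2125])] [array([ 0.349 , -0.1288]), array([ 0.4173, -0.2973]), array([ 0.5872, -0.2118])]
0.025 [array([ 0.3463, -0.1413]), array([ 0.4223, -0.3014]), array([ 0.5871, -0.222 ])] [array([ 0.3432, -0.1341]), array([ 0.4111, -0.3015]), array([ 0.5798, -0.2165])]
0.03 [array([ 0.3423, -0.1516]), array([ 0.4176, -0.3101]), array([ 0.5807, -0.2315])] [array([ 0.3374, -0.1394]), array([ 0.4048, -0.3057]), array([ 0.5723, -0.2213])]
```

```bash
cat >> h.py <<'E'
C=np.array([.475,-.166,.016]);ux=np.array([.434,-.901,0]);uy=np.array([.901,.434,0]);R=np.array([ux,uy,[0,0,1]])
def bx(p):return (R@(np.array(p)-C))*1000
def box2w(p):return C+R.T@(np.array(p)/1000)
def ypl(o,y):
    c,r=ray(*o);c=R@(c-C);r=R@r;return (c+r*(y/1000-c[1])/r[1])*1000
def tool(b): # box point -> tool-axis shift /0.6 (x,y,z)
    s=arm.read_state();q=s['ee_rot'];from scipy.spatial.transform import Rotation as Ro
    T=Ro.from_quat(np.r_[q[1:],q[0]]).as_matrix();return (T.T@(box2w(b)-s['tcp_pos'])/.6).round(3)
E
python3 - <<'E'
from h import *
print('leaf R top,bottom,L top',ypl(D(508,215),-50),ypl(D(490,285),-50),ypl(D(595,180),50))
print('lid top R,L',ypl(D(632,98),-94),ypl(D(800,40),94),ypl(S(273,130),-94),ypl(S(308,45),94))
print(bx(arm.read_state()['tcp_pos']))
for b in((-125,0,150),(-105,0,105)):print(b,tool(b))
print([bx(p) for p in([.55,.1026,0],[.587,-.55,0],[.4277,-.515,0])])
E
```

```text
leaf R top,bottom,L top [-48.84615304 -50.         113.99074089] [-67.91088084 -50.          56.36169006] [-47.17905742  50.         113.58435857]
lid top R,L [ 91.05434734 -94.         231.69793931] [100.63514543  94.         233.09948957] [ 93.88596348 -94.         237.18212417] [ 95.25537726  94.         226.17057955]
[-165.18719099  -41.21624643  315.26311966]
(-125, 0, 150) [0.068 0.068 0.275]
(-105, 0, 105) [0.067 0.101 0.35 ]
[array([-209.4586,  184.1474,  -16.    ]), array([394.592, -65.744, -16.   ]), array([ 293.9208, -194.0833,  -16.    ])]
```

```bash
python3 - <<'E'
from h import *
s=1/1.5
print('base right',bx(plane('s0',283*s,322*s,.0)),bx(plane('d0',292*s,285*s,.0)))
print('jaw top R',tri(('s0',274*s,283*s),('d0',292*s,252*s)),bx(tri(('s0',274*s,283*s),('d0',292*s,252*s))))
a=cv2.imread('pics/s1.png')[145:245,105:230];b=cv2.imread('pics/d1.png')[135:235,110:235]
c=np.hstack([cv2.resize(x,(400,320),interpolation=2) for x in (a,b)])
w=cv2.resize(cv2.imread('pics/w1.png'),(350,262));c=np.vstack([c,np.zeros((262,800,3),np.uint8)]);c[320:,:350]=w
cv2.imwrite('pics/i.png',c)
E
```

```text
base right [-156.66636373  -13.50934739  -16.        ] [-196.79201391   36.07771881  -16.        ]
jaw top R [0.414098   0.00279758 0.0809253 ] [-178.51808752   18.38544821   64.92529527]
```

View pics/i.png

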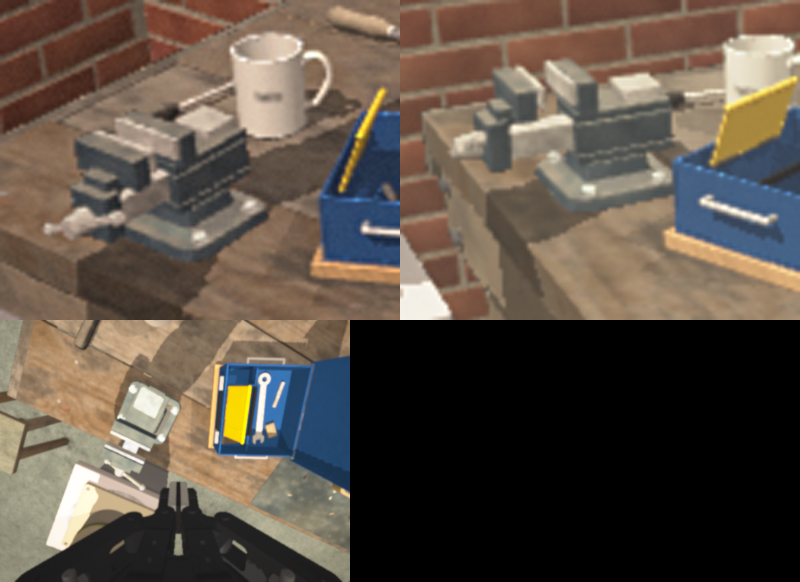

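Emit:
{"op": "jog_arm", "data": {"plan": [{"x": 0.03, "y": 0.03, "z": 0.04, "turn": 0}, {"x": 0.068, "y": 0.075, "z": 0.08, "turn": 0}, {"x": 0.068, "y": 0.11, "z": 0.13, "turn": 0}, {"x": 0.068, "y": 0.118, "z": 0.19, "turn": 0}, {"x": 0.067, "y": 0.118, "z": 0.25, "turn": 0}, {"x": 0.067, "y": 0.118, "z": 0.3, "turn": 0}, {"x": 0.067, "y": 0.118, "z": 0.345, "turn": 0}, {"x": 0.067, "y": 0.118, "z": 0.345, "turn": 0}]}}

```text
t: 2.4
tcp_pos: [0.4303, -0.0813, 0.1194]
ee_rot: [-0.002, 0.973, 0.23, -0.004]
force: [-1.8, -0.3, -1.0]
gripper_width: -0.0001
```

```bash
python3 - <<'E'
from h import *
for n,f in(('scene','s1'),('side','d1'),('wrist','w1')):shot(n,f)
print(bx(arm.read_state()['tcp_pos']),arm.read_state()['force'])
for b in((-68,0,101),(-56,0,98),(-46,0,89),(-38,0,79),(-32,0,67),(-30,0,56)):print(b,tool(b))
a=cv2.imread('pics/s1.png')[125:245,170:290];b=cv2.imread('pics/d1.png')[105:225,170:290]
cv2.imwrite('pics/j.png',cv2.resize(np.hstack([a,b]),None,fx=3.33,fy=3.33,interpolation=2))
E
```

```text
[-94.08321886   0.32963447 109.490908  ] [1.05041185 0.00702656 0.08204084]
(-68, 0, 101) [-0.001  0.043  0.014]
(-56, 0, 98) [-0.002  0.063  0.019]
(-46, 0, 89) [-0.002  0.08   0.034]
(-38, 0, 79) [-0.002  0.093  0.051]
(-32, 0, 67) [-0.002  0.103  0.071]
(-30, 0, 56) [-0.002  0.107  0.089]
```

View pics/j.png

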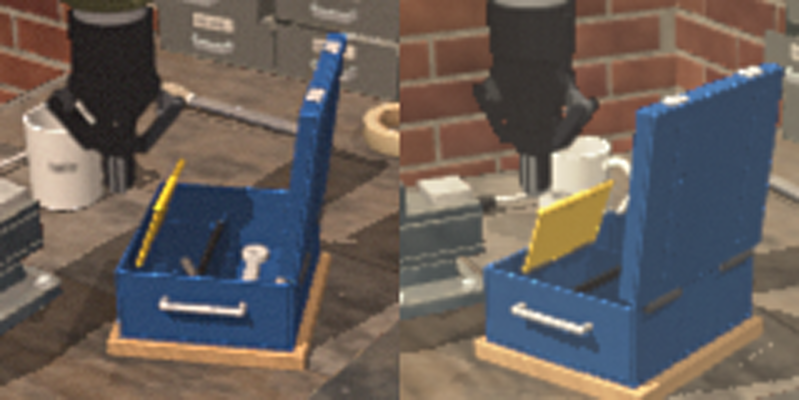

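Emit:
{"op": "jog_arm", "data": {"plan": [{"x": -0.001, "y": 0.022, "z": 0.014, "turn": 0}, {"x": -0.001, "y": 0.043, "z": 0.014, "turn": 0}, {"x": -0.002, "y": 0.054, "z": 0.016, "turn": 0}, {"x": -0.002, "y": 0.064, "z": 0.02, "turn": 0}, {"x": -0.002, "y": 0.08, "z": 0.034, "turn": 0}, {"x": -0.002, "y": 0.093, "z": 0.051, "turn": 0}, {"x": -0.002, "y": 0.103, "z": 0.067, "turn": 0}, {"x": -0.002, "y": 0.105, "z": 0.074, "turn": 0}]}}

```text
t: 3.22
tcp_pos: [0.4618, -0.1389, 0.0803]
ee_rot: [0.0, 0.973, 0.23, -0.0]
force: [-0.8, -0.1, -0.1]
gripper_width: 0.0
```

```bash
python3 - <<'E'
from h import *
for n,f in(('scene','s1'),('side','d1'),('wrist','w1')):shot(n,f)
print(bx(arm.read_state()['tcp_pos']),arm.read_state()['force'])
a=cv2.imread('pics/s1.png')[125:245,170:290];b=cv2.imread('pics/d1.png')[105:225,170:290]
cv2.imwrite('pics/k.png',cv2.resize(np.hstack([a,b]),None,fx=3.33,fy=3.33,interpolation=2))
E
```

```text
[-31.43669766   0.16433543  65.02729939] [ 0.33701011 -0.30879582  0.21014654]
```

View pics/k.png

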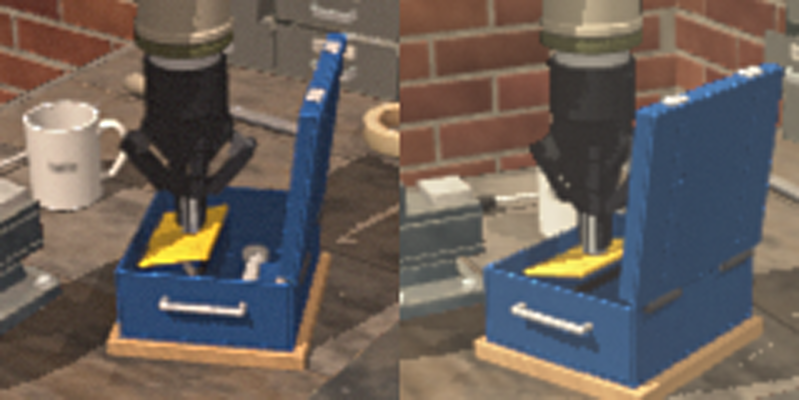

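Emit:
{"op": "jog_arm", "data": {"plan": [{"x": 0, "y": 0.004, "z": 0.005, "turn": 0}, {"x": 0, "y": 0.007, "z": 0.01, "turn": 0}, {"x": 0, "y": 0.008, "z": 0.013, "turn": 0}, {"x": 0, "y": 0.008, "z": 0.015, "turn": 0}, {"x": 0, "y": 0.008, "z": 0.017, "turn": 0}, {"x": 0, "y": 0.008, "z": 0.018, "turn": 0}, {"x": 0, "y": 0.008, "z": 0.018, "turn": 0}, {"x": 0, "y": 0.008, "z": 0.018, "turn": 0}]}}

```text
t: 4.03
tcp_pos: [0.4637, -0.142, 0.0703]
ee_rot: [0.0, 0.973, 0.231, -0.0]
force: [-0.2, -0.3, 0.3]
gripper_width: -0.0003
```

```bash
python3 - <<'E'
from h import *
for n,f in(('scene','s1'),('side','d1')):shot(n,f)
print(bx(arm.read_state()['tcp_pos']),arm.read_state()['force'])
E
```

```text
[-26.60607588   0.24512434  54.29312844] [-0.31811515 -1.03123612  1.0779555 ]
```

Emit:
{"op": "jog_arm", "data": {"plan": [{"x": 0, "y": 0, "z": 0.001, "turn": 0}, {"x": 0, "y": 0, "z": 0.002, "turn": 0}, {"x": 0, "y": 0, "z": 0.003, "turn": 0}, {"x": 0, "y": 0, "z": 0.004, "turn": 0}, {"x": 0, "y": 0, "z": 0.004, "turn": 0}, {"x": 0, "y": 0, "z": 0.005, "turn": 0}, {"x": 0, "y": 0, "z": 0.005, "turn": 0}, {"x": 0, "y": 0, "z": 0.005, "turn": 0}]}}

```text
t: 4.8
tcp_pos: [0.4638, -0.142, 0.0685]
ee_rot: [0.0, 0.973, 0.231, -0.0]
force: [-7.2, 1.1, 17.9]
gripper_width: 0.0002
```

Emit:
{"op": "jog_arm", "data": {"plan": [{"x": 0, "y": 0, "z": -0.03, "turn": 0}, {"x": 0, "y": 0, "z": -0.1, "turn": 0}, {"x": 0, "y": 0, "z": -0.165, "turn": 0}, {"x": 0, "y": 0, "z": -0.23, "turn": 0}, {"x": 0, "y": 0, "z": -0.295, "turn": 0}, {"x": 0, "y": 0, "z": -0.36, "turn": 0}, {"x": 0, "y": 0, "z": -0.42, "turn": 0}, {"x": 0, "y": 0, "z": -0.42, "turn": 0}]}}

```text
t: 5.47
tcp_pos: [0.466, -0.1419, 0.3275]
ee_rot: [0.003, 0.973, 0.231, 0.004]
force: [0.5, 0.2, -0.6]
gripper_width: -0.0001
```

```bash
python3 - <<'E'
from h import *
for n,f in(('scene','s1'),('side','d1'),('wrist','w2')):shot(n,f)
print(bx(arm.read_state()['tcp_pos']),arm.read_state()['force'])
for b in((160,0,310),(160,0,220)):print(tool(b))
a=cv2.imread('pics/s1.png')[125:245,170:290];b=cv2.imread('pics/d1.png')[105:225,170:290]
cv2.imwrite('pics/l.png',cv2.resize(np.hstack([a,b]),None,fx=3.33,fy=3.33,interpolation=2))
E
```

```text
[-26.77931277   0.43026001 304.22870268] [-0.40213284 -0.35382295 -1.10183979]
[-0.006  0.311 -0.009]
[-0.006  0.311  0.141]
```

View pics/l.png

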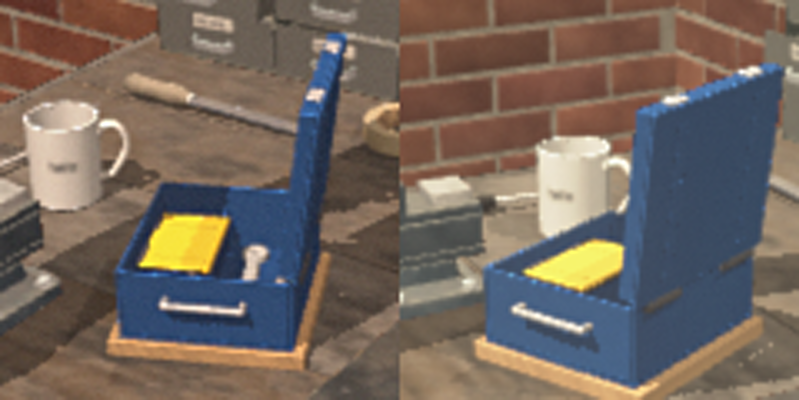

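Emit:
{"op": "jog_arm", "data": {"plan": [{"x": -0.003, "y": 0.065, "z": -0.01, "turn": 0}, {"x": -0.005, "y": 0.13, "z": -0.01, "turn": 0}, {"x": -0.006, "y": 0.195, "z": -0.01, "turn": 0}, {"x": -0.006, "y": 0.26, "z": -0.01, "turn": 0}, {"x": -0.006, "y": 0.305, "z": 0, "turn": 0}, {"x": -0.006, "y": 0.305, "z": 0.06, "turn": 0}, {"x": -0.006, "y": 0.305, "z": 0.12, "turn": 0}, {"x": -0.006, "y": 0.305, "z": 0.145, "turn": 0}]}}

```text
t: 6.28
tcp_pos: [0.5405, -0.3061, 0.2261]
ee_rot: [-0.003, 0.973, 0.231, -0.003]
force: [-0.9, -0.0, 0.1]
gripper_width: 0.0003
```

```bash
python3 - <<'E'
from h import *
print('leaf corner (want x -3,z 54)',ypl(('s1',170+212/3.33,125+273/3.33),-50))
for n,f in(('scene','s1'),('side','d1'),('wrist','w2')):shot(n,f)
print(bx(arm.read_state()['tcp_pos']),arm.read_state()['force'])
for th in(1.66,1.5,1.3,1.1,.9,.7,.5,.35,.2,.1,0):
  r=150-15*(1.66-th)/1.66; p=np.array([80-r*np.cos(th)+4*np.sin(th),0,71+r*np.sin(th)+4*np.cos(th)])
  p[0]+=15*np.sin(th); print(th,p.round(0),tool(p))
E
```

```text
leaf corner (want x -3,z 54) [ -0.5097706  -50.          47.09533902]
[155.37132073  -0.80871651 215.13131602] [ 1.02653386 -0.09633878  0.97872919]
1.66 [112.   0. 220.] [ 0.003 -0.072 -0.008]
1.5 [ 88.   0. 219.] [ 0.003 -0.111 -0.007]
1.3 [ 59.   0. 213.] [ 0.004 -0.16   0.003]
1.1 [ 31.   0. 202.] [ 0.005 -0.207  0.023]
0.9 [  6.   0. 186.] [ 0.006 -0.249  0.05 ]
0.7 [-16.   0. 165.] [ 0.007 -0.285  0.084]
0.5 [-33.   0. 141.] [ 0.007 -0.314  0.124]
0.35 [-43.   0. 122.] [ 0.008 -0.331  0.156]
0.2 [-50.   0. 102.] [ 0.008 -0.342  0.189]
0.1 [-53.   0.  89.] [ 0.008 -0.347  0.212]
0 [-55.   0.  75.] [ 0.008 -0.35   0.235]
```

Emit:
{"op": "jog_arm", "data": {"plan": [{"x": 0.002, "y": -0.035, "z": -0.004, "turn": 0}, {"x": 0.003, "y": -0.06, "z": -0.007, "turn": 0}, {"x": 0.003, "y": -0.075, "z": -0.008, "turn": 0}, {"x": 0.003, "y": -0.092, "z": -0.008, "turn": 0}, {"x": 0.003, "y": -0.111, "z": -0.007, "turn": 0}, {"x": 0.004, "y": -0.135, "z": -0.003, "turn": 0}, {"x": 0.004, "y": -0.16, "z": 0.003, "turn": 0}, {"x": 0.004, "y": -0.16, "z": 0.003, "turn": 0}]}}

```text
t: 7.1
tcp_pos: [0.4999, -0.217, 0.2298]
ee_rot: [-0.001, 0.973, 0.232, -0.002]
force: [0.3, 0.1, -0.6]
gripper_width: -0.0002
```

```bash
python3 - <<'E'
from h import *
for n,f in(('scene','s1'),('side','d1')):shot(n,f)
print(bx(arm.read_state()['tcp_pos']),arm.read_state()['force'])
for th in(1.1,.9,.7,.5,.35,.2,.1,0):
  r=150-15*(1.66-th)/1.66; p=np.array([80-r*np.cos(th)+4*np.sin(th),0,71+r*np.sin(th)+4*np.cos(th)])
  p[0]+=15*np.sin(th); print(th,p.round(0),tool(p))
a=cv2.imread('pics/s1.png')[125:245,170:290];b=cv2.imread('pics/d1.png')[105:225,170:290]
cv2.imwrite('pics/m.png',cv2.resize(np.hstack([a,b]),None,fx=3.33,fy=3.33,interpolation=2))
E
```

```text
[ 59.25592143  -0.28950732 213.89763927] [ 0.16286853 -0.60939461 -0.65177045]
1.1 [ 31.   0. 202.] [ 0.001 -0.047  0.02 ]
0.9 [  6.   0. 186.] [ 0.002 -0.089  0.047]
0.7 [-16.   0. 165.] [ 0.003 -0.125  0.082]
0.5 [-33.   0. 141.] [ 0.004 -0.154  0.121]
0.35 [-43.   0. 122.] [ 0.004 -0.17   0.153]
0.2 [-50.   0. 102.] [ 0.004 -0.182  0.187]
0.1 [-53.   0.  89.] [ 0.005 -0.187  0.209]
0 [-55.   0.  75.] [ 0.005 -0.19   0.232]
```

View pics/m.png

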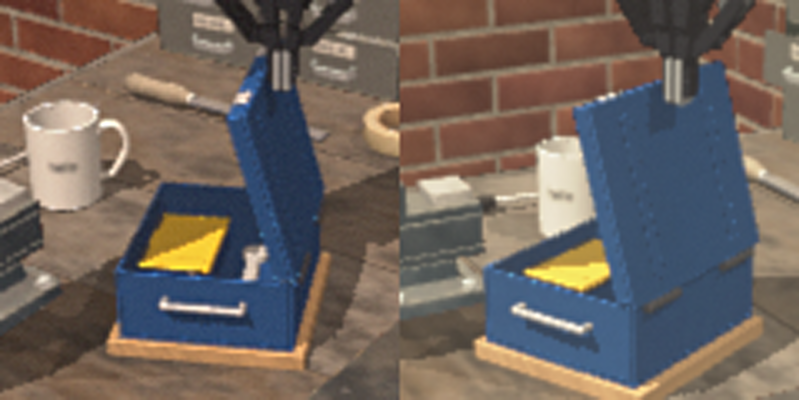

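Emit:
{"op": "jog_arm", "data": {"plan": [{"x": 0.001, "y": -0.024, "z": 0.009, "turn": 0}, {"x": 0.001, "y": -0.047, "z": 0.02, "turn": 0}, {"x": 0.002, "y": -0.069, "z": 0.033, "turn": 0}, {"x": 0.002, "y": -0.089, "z": 0.048, "turn": 0}, {"x": 0.003, "y": -0.108, "z": 0.064, "turn": 0}, {"x": 0.003, "y": -0.125, "z": 0.082, "turn": 0}, {"x": 0.004, "y": -0.14, "z": 0.101, "turn": 0}, {"x": 0.004, "y": -0.154, "z": 0.121, "turn": 0}]}}

```text
t: 7.87
tcp_pos: [0.4611, -0.1362, 0.1576]
ee_rot: [-0.001, 0.973, 0.231, -0.002]
force: [2.8, -0.6, 0.1]
gripper_width: 0.0001
```

```bash
python3 - <<'E'
from h import *
print(bx(arm.read_state()['tcp_pos']),arm.read_state()['force'])
for p in((-43,0,122),(-50,0,102),(-53,0,89),(-55,0,78)):print(p,tool(p))
E
```

```text
[-32.83026957   0.43137245 141.61023503] [ 2.79804567 -0.5805648   0.12692215]
(-43, 0, 122) [-0.    -0.017  0.033]
(-50, 0, 102) [-0.    -0.028  0.066]
(-53, 0, 89) [ 0.    -0.033  0.088]
(-55, 0, 78) [ 0.    -0.037  0.106]
```

Emit:
{"op": "jog_arm", "data": {"plan": [{"x": 0, "y": -0.009, "z": 0.016, "turn": 0}, {"x": 0, "y": -0.017, "z": 0.033, "turn": 0}, {"x": 0, "y": -0.023, "z": 0.05, "turn": 0}, {"x": 0, "y": -0.028, "z": 0.066, "turn": 0}, {"x": 0, "y": -0.033, "z": 0.088, "turn": 0}, {"x": 0, "y": -0.035, "z": 0.098, "turn": 0}, {"x": 0, "y": -0.036, "z": 0.104, "turn": 0}, {"x": 0, "y": -0.036, "z": 0.107, "turn": 0}]}}

```text
t: 8.53
tcp_pos: [0.4509, -0.1168, 0.0929]
ee_rot: [-0.001, 0.973, 0.231, -0.002]
force: [-1.1, -0.0, 1.3]
gripper_width: -0.0
```

```bash
python3 - <<'E'
from h import *
print(bx(arm.read_state()['tcp_pos']),arm.read_state()['force'])
E
```

```text
[-54.75324318  -0.37885     76.9084299 ] [-1.08993592 -0.04230559  1.33706545]
```

Press on in small steps until the rubber is felt.

Emit:
{"op": "jog_arm", "data": {"plan": [{"x": 0, "y": 0, "z": 0.001, "turn": 0}, {"x": 0, "y": 0, "z": 0.002, "turn": 0}, {"x": 0, "y": 0, "z": 0.003, "turn": 0}, {"x": 0, "y": 0, "z": 0.004, "turn": 0}, {"x": 0, "y": 0, "z": 0.005, "turn": 0}, {"x": 0, "y": 0, "z": 0.005, "turn": 0}, {"x": 0, "y": 0, "z": 0.005, "turn": 0}, {"x": 0, "y": 0, "z": 0.005, "turn": 0}]}}

```text
t: 9.2
tcp_pos: [0.451, -0.1169, 0.09]
ee_rot: [-0.001, 0.973, 0.231, -0.002]
force: [0.2, -0.2, 0.2]
gripper_width: -0.0001
```

Emit:
{"op": "jog_arm", "data": {"plan": [{"x": 0, "y": 0, "z": 0.001, "turn": 0}, {"x": 0, "y": 0, "z": 0.002, "turn": 0}, {"x": 0, "y": 0, "z": 0.003, "turn": 0}, {"x": 0, "y": 0, "z": 0.004, "turn": 0}, {"x": 0, "y": 0, "z": 0.004, "turn": 0}, {"x": 0, "y": 0, "z": 0.004, "turn": 0}, {"x": 0, "y": 0, "z": 0.004, "turn": 0}, {"x": 0, "y": 0, "z": 0.004, "turn": 0}]}}

```text
t: 9.87
tcp_pos: [0.4511, -0.1169, 0.0882]
ee_rot: [-0.001, 0.973, 0.231, -0.002]
force: [-3.1, 0.6, 10.2]
gripper_width: 0.0
```

```bash
python3 - <<'E'
from h import *
for n,f in(('scene','s1'),('side','d1')):shot(n,f)
print(bx(arm.read_state()['tcp_pos']),arm.read_state()['force'])
a=cv2.imread('pics/s1.png')[125:245,170:290];b=cv2.imread('pics/d1.png')[105:225,170:290]
cv2.imwrite('pics/n.png',cv2.resize(np.hstack([a,b]),None,fx=3.33,fy=3.33,interpolation=2))
E
```

```text
[-54.5680156   -0.19536917  72.24396258] [-4.44062149  0.9232065  10.09357396]
```

View pics/n.png

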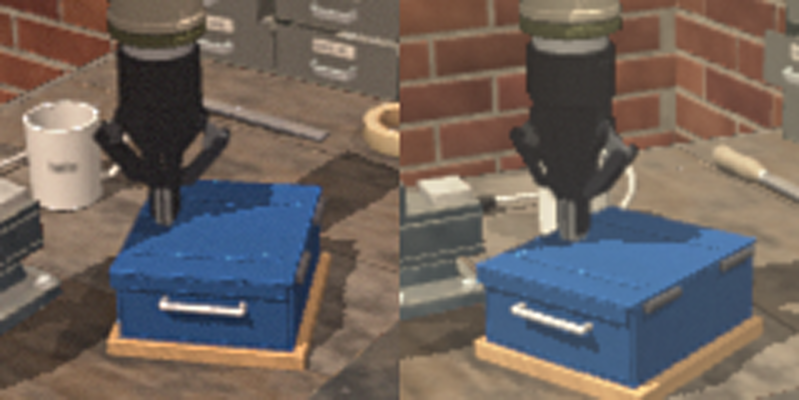

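Emit:
{"op": "jog_arm", "data": {"plan": [{"x": 0, "y": 0, "z": 0.001, "turn": 0}, {"x": 0, "y": 0, "z": 0.002, "turn": 0}, {"x": 0, "y": 0, "z": 0.002, "turn": 0}, {"x": 0, "y": 0, "z": 0.002, "turn": 0}, {"x": 0, "y": 0, "z": 0.002, "turn": 0}, {"x": 0, "y": 0, "z": 0.002, "turn": 0}, {"x": 0, "y": 0, "z": 0.002, "turn": 0}, {"x": 0, "y": 0, "z": 0.002, "turn": 0}]}}

```text
t: 10.63
tcp_pos: [0.4512, -0.1169, 0.0878]
ee_rot: [-0.001, 0.973, 0.231, -0.002]
force: [-4.5, 2.2, 12.9]
gripper_width: 0.0003
```

Emit:
{"op": "jog_arm", "data": {"plan": [{"x": 0, "y": 0, "z": -0.02, "turn": 0}, {"x": 0, "y": 0, "z": -0.06, "turn": 0}, {"x": 0, "y": 0, "z": -0.12, "turn": 0}, {"x": 0, "y": 0, "z": -0.18, "turn": 0}, {"x": 0, "y": 0, "z": -0.24, "turn": 0}, {"x": 0, "y": 0, "z": -0.3, "turn": 0}, {"x": 0, "y": 0, "z": -0.3, "turn": 0}, {"x": 0, "y": 0, "z": -0.3, "turn": 0}]}}

```text
t: 11.3
tcp_pos: [0.4528, -0.1172, 0.2696]
ee_rot: [0.001, 0.973, 0.231, -0.001]
force: [-0.1, 0.2, -1.1]
gripper_width: -0.0002
```

```bash
python3 - <<'E'
from h import *
for n,f in(('scene','s3'),('side','d3')):shot(n,f)
s=arm.read_state();print(s['t'],bx(s['tcp_pos']),s['force'])
c=np.vstack([np.hstack([cv2.imread('pics/%s.png'%f)[125:270,170:390] for f in('s3','d3')])])
cv2.imwrite('pics/o.png',cv2.resize(c,(800,264),interpolation=2))
d=[cv2.absdiff(cv2.imread('pics/s0.png'),cv2.imread('pics/s3.png'))[a:b,e:g].mean() for a,b,e,g in((200,245,350,380),(240,270,312,350),(155,190,172,195))];print('jar,tape,mug diff',d)
E
```

```text
11.4 [-5.43771882e+01  1.26057699e-01  2.51010598e+02] [-0.63392426  0.12792769  0.39591866]
jar,tape,mug diff [np.float64(19.47111111111111), np.float64(5.9453216374269005), np.float64(2.111387163561077)]
```

```bash
python3 - <<'E'
from h import *
a,b=cv2.imread('pics/d1.png'),cv2.imread('pics/d3.png')
print(cv2.absdiff(a,b)[180:220,190:245].mean(), 'jar side',cv2.absdiff(cv2.imread('pics/d0.png'),b)[210:265,335:372].mean())
print('finish',arm.finish_job())
E
```

```text
2.5484848484848484 jar side 13.642096642096643
the job is handed in; nothing more can be done
finish None
```

The toolbox is closed, and I handed the job in at about 11.5 s. With the fingers shut, I folded the yellow leaf flat (about 18 N of contact on its rubber strip). I then pushed the lid over from behind and pressed it down onto its strip (about 13 N). The hand finished about 175 mm above the lid, with no contact force.

**Last checks**
- **Leaf:** its corner measured about 7 mm below its expected height of 54 mm. That is further down than flat should allow, so I put it down to pixel error; it was clearly not standing up.
- **Lid:** the last picture I viewed, with the fingers still pressing lightly, showed it shut and level. After the hand lifted, the lid region hardly changed (mean pixel difference 2.5). I couldn't view a final picture because the 12-picture limit was used up.
- **Mug and tape measure:** compared with the start, both regions of the scene image are close to unchanged (mean differences 2 and 6).
- **Jar:** its region did change, by 19 in the scene view and 14 in the side view, and I didn't resolve why. In the scene view a finger was within the compared area at the start. For both views I think it is the arm or its shadow leaving, because no move after the start position came near the jar.

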